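# Free the large battery pack from its charging dock

## Task

The large battery pack is stuck in its charging dock: take the steel release pin from its block, push it gently down through the slot in the roof of that dock, feel along the slot for the gap between the hard ledges inside, and press the sprung latch tab down in it until the pack springs out, then put the pin back in its block, fully home. Nothing is to be forced: the latch and dock break if the pin bears on them with more than 25 N. Leave the small pack latched and everything else where it is.

Things in the scene. Friction and masses are not known exactly. Their poses are not given: they have to be found in the camera images.
- pin_handle (a point): Centre (half-way up) of the release pin's handle: round, ribbed steel, 18 mm across, 50 mm long, above a smooth steel shaft 8 mm across, 70 mm long, tip slightly tapered. About 110 g; z runs up the pin. At the start it stands upright in its block, this point 105 mm above the table.
- pin_tip (a point): Lower end of the pin's shaft, on its axis, 95 mm below the handle's centre.
- stand: Fixed aluminium block 50 x 50 x 80 mm with a round bore down the middle of its top, 12 mm across, 74 mm deep, 3 mm chamfer. Origin: centre of its underside, below the bore. With the pin fully home its handle rests on the block and its tip is 10 mm above the table.
- dock_large: Grey charging dock, a fixed box 150 (x) x 110 (y) x 85 mm high. Origin: centre of its underside. x points out of its front, where the pack slides out. It holds the large pack; the two docks are alike and stand either way round. Its latch tab: flat top 18 to 34 mm below the roof's top, each time different; it springs straight down, 3 N to start, frees the pack after 6 to 7 mm, hard stop at 10 mm (5.5 N).
- slot_large (a point): Centre of the release slot in the roof's top face, 45 mm behind the dock's centre, axes as the dock's. Slot 11 (x) x 36 (y) mm through a 5 mm roof over a hollow. Under it, unseen, are two rigid ledges 13 mm below the roof's top and between them a gap 15 mm wide (y) whose centre lies anywhere within 11 mm of the slot's centre along y, each time different. The latch tab lies below the gap.
- pack_large (a joint): How far the pack has come out of its dock, in m: 0 latched, 0.040 fully sprung out. This is the large pack, black, 76 mm wide and 52 mm high; 40 mm of it stands out of the dock's front when latched. A spring pushes it out and keeps it out; it cannot be pulled out while latched.
- dock_small: Grey charging dock, a fixed box 150 (x) x 110 (y) x 85 mm high. Origin: centre of its underside. x points out of its front, where the pack slides out. It holds the small pack, and has the same slot and latch.
- pack_small (a joint): How far the pack has come out of its dock, in m: 0 latched, 0.040 fully sprung out. This is the small pack, black, 44 mm wide and 34 mm high. It has to stay latched.
- wash_bottle: Bystander: white squeeze bottle with a bent red spout, 64 mm across, 200 mm tall. Origin at its underside.
- mallet: Bystander: hammer lying flat. Origin at its underside.
- tape_roll: Bystander: yellow roll, 100 mm across, 45 mm high. Origin at its underside.
- screwdriver: Bystander: screwdriver lying flat. Origin at its underside.
- steel_block: Bystander: plain steel block 45 x 30 x 25 mm. Origin at its underside.
- carton: Bystander: closed cardboard carton 110 x 90 x 70 mm. Origin at its underside.
- parallel: Bystander: small aluminium screw clamp about 150 mm long, 60 mm high. Origin at its underside.

How it is judged:
By the outcome, as a careful person would: the job done as asked, in the order asked, and still so for the second after the job is handed in, with the robot touching nothing.
It also fails if it takes over 64 s, if anything falls off the work surface, if the arm or the gripper's body presses on something with over 40 N, if the wrist force passes 120 N, or if a joint passes its speed limit or range.

## Robot

A 7-joint arm with a two-finger parallel gripper is mounted at the origin on the work surface. World frame = base frame: x ahead of the robot, y to its left, z up, the work surface at z = 0. Lengths are in m, angles in rad, forces in N, time in s.
With the tool pointing down it reaches from about 0.4 to 0.85 m from the base axis. Payload 4.4 kg.
Tool frame: the origin (TCP) lies on the centre line of the jaws, within the pads' length; the fingertips stand 25 mm ahead of it and the grasp point (between the pads) lies 6 mm ahead of it; z points along the fingers, y is the line along which they close (so a half turn about z gives the same grasp; the last joint's range is limited). The gripper opens to 94 mm and grips with 3 to 60 N. Pads are 16 mm wide; open, the fingers measure 119 mm over their backs; the gripper's body (75 mm by 177 mm) begins 78 mm behind the grasp point.
Start: joints at [1.125, 0.628, 0.038, 1.517, -0.027, 0.996, -0.02], TCP at [0.241, -0.604, 0.23] pointing down, gripper open.
Joint ranges: [-3.06, 3.06], [-0.37, 2.12], [-1.25, 1.32], [0.18, 2.47], [-1.1, 4.24], [0.23, 1.98], [-2.94, 2.94]. Speed limits (rad/s): [2.57, 2.57, 3.14, 3.14, 3.14, 3.14, 3.14].

## Interface

Orientations are given as a unit quaternion [x, y, z, w].
In Python, from station import bot, imaging gives the robot as it stands.
- The arm moves only by the shell command python3 -m crank 'ROWS' [OPENING] [FORCE]. ROWS is JSON, one flat list of numbers, 4 for each row, row after row: the shift along the world's x, y, z in mm, then the turn about the world's z in rad. A call has 1 to 12 rows; each row is the pose to reach, as a shift and turn from the pose commanded when the call began; what a row does not reach only later rows make up. A row lasts 1/8 s, in which the tool goes at most 62.5 mm and 10.7 degrees, less where a joint would pass 70% of its speed; a pose out of reach is approached as far as the arm can. A call with a gripper value outside its range is refused whole. OPENING is the opening, from 0 (shut) to 1 (fully open), set as the call begins (- or left out, the last holds). The fingers move at their own pace and stop on an object; FORCE is the grip in N (left out, the last holds). Time passes only in rows, so rows that repeat a pose let the fingers close. It gives the time, the measured TCP pose, the force, the opening and the grip force at its end, in the units of the state.
- bot.state(): the state, without advancing time (a new reading comes with each control period).
- imaging.grab_frame(name): name is "side" or "top"; returns the picture (420x560x3 uint8, blue, green, red); there is no depth.
- imaging.camera_model(name): a dict with "fx", "fy", "cx", "cy" (pixels), "position" and "orientation" of the camera in the world. Camera axes: x right, y down, z forward; pixel columns grow to the right and rows downward; lengths in m; the calibration is good to about 2 mm. A picture is of the moment at which its call begins. camera_model takes no time and is no camera call.
- bot.close_job(): hands the job in; it is judged then, once.
The state is a dict: "time": time; "qpos": joint angles; "dq": joint speeds; "tau": joint torques, N m; "tool_pos": TCP position; "tool_rot": TCP orientation; "ft_force": force on the tool from outside, world axes, zero at the start; "wrist_torque": the same for the moment, N m; "finger_gap": finger opening in m; "grip_force": force on a finger pad.
Only numpy, scipy, OpenCV 4.12 (cv2) and the standard library are available. Lean on these libraries where they do the work, as an engineer would, in place of code of your own. Each camera call takes 0.05 s, during which the arm holds its last target. There are 200 camera calls.

## Working session

There is one attempt and no reset: what is moved stays moved. The work goes in short steps, Python scripts to look and compute and a shell command to move; the robot and the scene stay as the last step left them, time stands still between calls to the robot, and variables do not carry over. Pictures are saved under pics/ and viewed, at most 10 in all, crops included, and the job is handed in when it is done.

```bash
ls; mkdir -p pics
python3 - <<'E'
from station import bot, imaging
import cv2
for n in("top","side"):
    cv2.imwrite(f"pics/{n}0.png",imaging.grab_frame(n)); print(imaging.camera_model(n))
print(bot.state())
E
```

```text
pics
{'fx': 493.0628594282344, 'fy': 493.0628594282344, 'cx': 286.5672281149477, 'cy': 205.64614770141046, 'position': array([ 0.23773086, -0.02041245,  1.38837404]), 'orientation': array([ 0.70402929, -0.70149724,  0.07763607, -0.0788481 ])}
{'fx': 450.76056286382754, 'fy': 450.76056286382754, 'cx': 274.51292244321684, 'cy': 211.5361495371903, 'position': array([ 0.39590794, -0.68864484,  0.91526026]), 'orientation': array([ 0.93266032, -0.10903104,  0.03121543, -0.34246542])}
{'time': 0.1, 'qpos': array([ 1.12517446,  0.62926483,  0.03846209,  1.51821696, -0.02695041,
        0.99633371, -0.01996019]), 'dq': array([ 0.00159722, -0.00191978,  0.0007463 , -0.0027782 ,  0.00262584,
       -0.00035064, -0.00058604]), 'tau': array([ 1.49774940e-03, -5.50791907e+01,  1.14654433e+00, -1.87117034e+01,
       -5.23461658e-02,  1.92030537e-02,  6.13416364e-05]), 'tool_pos': array([ 0.24079474, -0.6031655 ,  0.22965546]), 'tool_rot': array([ 9.82015605e-01,  1.88797840e-01, -1.94484100e-04, -8.29894737e-04]), 'ft_force': array([ 0.38901481, -0.40600644,  0.61872571]), 'wrist_torque': array([-0.02809663,  0.02170714,  0.02848474]), 'grip_force': 0.0, 'finger_gap': 0.09362375116303755}
```

View pics/top0.png

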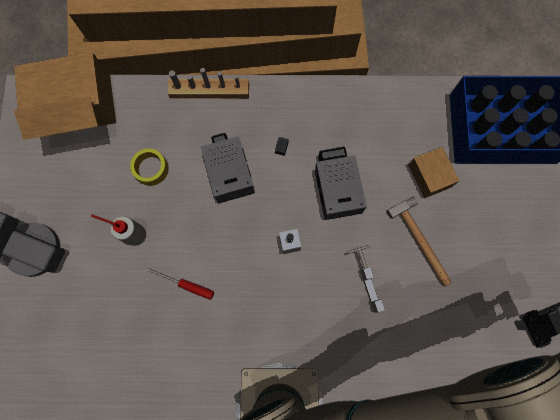

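View pics/side0.png

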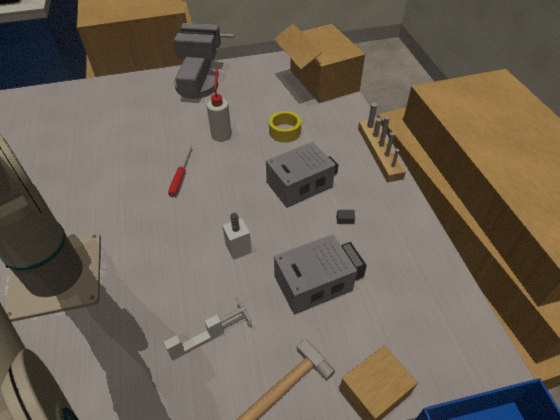

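The top view shows the pin in its block at about (290,238). The right dock holds the wide pack, so it is the large one, with its slot at about (345,199). The left dock is the small one, with its slot at (231,181). Both fronts point up in the image (+x). Next I'll measure these precisely.

```bash
cat > h.py <<'E'
import numpy as np, cv2
from station import bot, imaging
from scipy.spatial.transform import Rotation as R
def ray(n,u,v):
    m=imaging.camera_model(n); d=R.from_quat(m['orientation']).apply([(u-m['cx'])/m['fx'],(v-m['cy'])/m['fy'],1.]); return np.array(m['position']),d
def plane(n,u,v,z):
    p,d=ray(n,u,v); return p+d*(z-p[2])/d[2]
def proj(n,P):
    m=imaging.camera_model(n); c=R.from_quat(m['orientation']).inv().apply(np.array(P)-m['position']); return np.array([m['fx']*c[0]/c[2]+m['cx'],m['fy']*c[1]/c[2]+m['cy']])
def tri(a,b):
    A=np.zeros((3,3));y=np.zeros(3)
    for p,d in(a,b):
        d=d/np.linalg.norm(d);M=np.eye(3)-np.outer(d,d);A+=M;y+=M@p
    return np.linalg.solve(A,y)
def dark(n,img,x0,y0,x1,y1,t):
    g=cv2.cvtColor(img,cv2.COLOR_BGR2GRAY)[y0:y1,x0:x1].astype(float)
    w=np.clip(t-g,0,None); k=(w>0).astype(np.uint8); _,l,s,_=cv2.connectedComponentsWithStats(k); 
    i=1+np.argmax(s[1:,4]); w[l!=i]=0; yy,xx=np.mgrid[y0:y1,x0:x1]
    return (w*xx).sum()/w.sum(),(w*yy).sum()/w.sum(),s[i]
E
python3 - <<'E'
from h import *
t=cv2.imread('pics/top0.png');s=cv2.imread('pics/side0.png')
a=t[140:260,265:385];b=s[200:320,215:375]
cv2.imwrite('pics/c.png',np.hstack([cv2.resize(a,None,fx=3.3,fy=3.3,interpolation=2),cv2.resize(b,(400,396//4*3),interpolation=2) if 0 else cv2.resize(s[200:320,215:335],None,fx=3.3,fy=3.3,interpolation=2)]))
for n,im,box in(('top',t,(336,193,354,206)),('side',s,(286,260,306,280))):
    for th in(50,60):
        r=dark(n,im,*box,th); print(n,r,plane(n,*r[:2],.085))
E
```

```text
top (np.float64(344.32341526520054), np.float64(199.50970245795602), array([ 2,  4, 13,  6, 51], dtype=int32)) [ 0.54922366 -0.17446453  0.085     ]
top (np.float64(344.2517985611511), np.float64(199.50983213429257), array([ 2,  4, 13,  6, 57], dtype=int32)) [ 0.54922263 -0.17426998  0.085     ]
side (np.float64(296.2811320754717), np.float64(270.5056603773585), array([ 6,  5,  9, 12, 45], dtype=int32)) [ 0.54865399 -0.17593612  0.085     ]
side (np.float64(296.1864734299517), np.float64(270.3014492753623), array([ 6,  4, 10, 13, 56], dtype=int32)) [ 0.54858774 -0.1753823   0.085     ]
```

View pics/c.png

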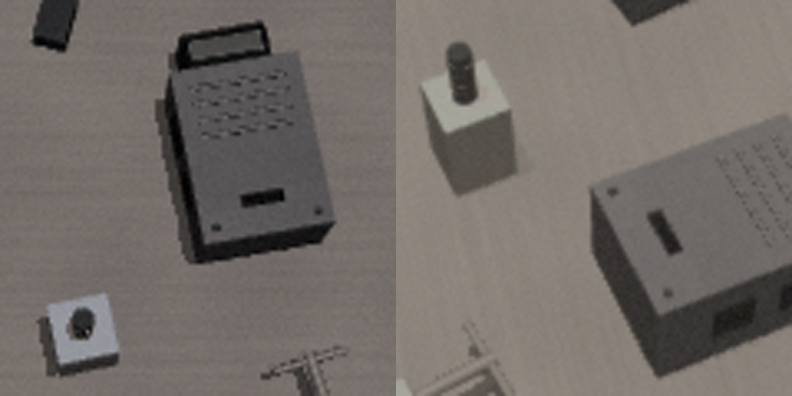

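The crop shows the pin's dark handle on the white block, at crop (83,322) in the top view and (460,72) in the side view. The slot is clear in both views, and its two estimates agree to about 1 mm. Next: the dock yaw and the pin pose.

Run:
```python
from h import *
t=cv2.imread('pics/top0.png');s=cv2.imread('pics/side0.png')
C=[plane('top',265+u/3.3,140+v/3.3,.085)[:2] for u,v in((172,72),(300,53),(333,222),(203,243))]
C=np.array(C); print(C, C.mean(0)); 
fx=(C[0]+C[1]-C[2]-C[3]); fy=(C[0]+C[3]-C[1]-C[2]); print('yaw',np.arctan2(fx[1],fx[0]),np.arctan2(-fy[0],fy[1]))
# slot yaw
for n,im,b in(('top',t,(334,190,356,208)),):
    g=cv2.cvtColor(im,6)[b[1]:b[3],b[0]:b[2]]; ys,xs=np.nonzero(g<60)
    P=np.array([plane(n,x+b[0],y+b[1],.085)[:2] for x,y in zip(xs,ys)]);w,v=np.linalg.eigh(np.cov(P.T));print('slot axis',v[:,1],np.sqrt(w))
# stand top face (bright) minAreaRect with handle closed, handle blob
for n,im,b in(('top',t,(272,222,310,258)),('side',s,(218,205,258,262))):
    hsv=cv2.cvtColor(im,6)[b[1]:b[3],b[0]:b[2]]
    print(n,np.percentile(hsv,[5,25,50,75,95]))
    m=(hsv>150).astype(np.uint8);m=cv2.morphologyEx(m,3,np.ones((9,9)))
    c=max(cv2.findContours(m,0,1)[0],key=cv2.contourArea);h=cv2.convexHull(c);r=cv2.minAreaRect(h)
    M=cv2.moments(h);q=(b[0]+M['m10']/M['m00'],b[1]+M['m01']/M['m00']);print(r,q,plane(n,*q,.08))
hb=dark('top',t,284,230,298,246,90);hs=dark('side',s,226,208,246,234,90);print(hb,hs)
for z in(.08,.105,.13): print(z,plane('top',*hb[:2],z),plane('side',*hs[:2],z))
print('tri',tri(ray('top',*hb[:2]),ray('side',*hs[:2])))
```

```text
[[ 0.6561065  -0.10162165]
 [ 0.67316101 -0.20930152]
 [ 0.52781856 -0.23241594]
 [ 0.50985122 -0.12553376]] [ 0.59173432 -0.16721822]
yaw 0.15989518626167365 0.1617980082828634
slot axis [-0.21190888  0.97728943] [0.00347595 0.01031996]
top [ 47. 108. 112. 117. 151.]
((17.903846740722656, 17.51923179626465), (16.669872283935547, 16.86598777770996), 78.69007110595703) (290.048427672956, 239.4679245283019) [ 0.43987736 -0.02726947  0.08      ]
side [ 73.  90. 132. 135. 162.]
((17.53866195678711, 23.600515365600586), (16.154056549072266, 21.538742065429688), 68.96248626708984) (235.49065420560748, 228.64797507788163) [ 0.44013995 -0.02675849  0.08      ]
(np.float64(289.4694519317161), np.float64(237.90296495956872), array([ 2,  3,  8, 10, 55], dtype=int32)) (np.float64(234.73123814684368), np.float64(222.50419940395557), array([  4,   5,  10,  19, 126], dtype=int32))
0.08 [ 0.44410672 -0.02570818  0.08      ] [ 0.44154323 -0.00798324  0.08      ]
0.105 [ 0.44016335 -0.02560699  0.105     ] [ 0.44017733 -0.02835598  0.105     ]
0.13 [ 0.43621999 -0.0255058   0.13      ] [ 0.43881143 -0.04872872  0.13      ]
tri [ 0.44051763 -0.02564026  0.1017172 ]
```

```bash
python3 -m crank '[199,576,0,-0.22,199,576,0,-0.22,199,576,0,-0.22,199,576,0,-0.22,199,576,0,-0.22,199,576,0,-0.22,199,576,0,-0.22,199,576,0,-0.22,199,576,0,-0.22,199,576,0,-0.22,199,576,0,-0.22,199,576,0,-0.22]' 0.5 50; python3 -c "
from h import *
s=bot.state();print(s['tool_pos'],R.from_quat(s['tool_rot']).as_matrix())"
```

```text
time: 1.6
tool_pos: [0.4394, -0.0283, 0.2302]
tool_rot: [0.997, 0.08, -0.001, 0.0]
ft_force: [-0.8, 0.1, 0.1]
finger_gap: 0.047
grip_force: 0.0
[ 0.43944308 -0.02832965  0.2302263 ] [[ 9.87309295e-01  1.58805849e-01 -1.02856085e-03]
 [ 1.58805330e-01 -9.87309751e-01 -5.68018952e-04]
 [-1.10571289e-03  3.97469446e-04 -9.99999310e-01]]
```

```bash
python3 -m crank '[0.5,1.5,-40,0,0.5,1.5,-80,0,0.5,1.5,-119,0,0.5,1.5,-119,0,0.5,1.5,-119,0]'; python3 -m crank '[0,0,0,0,0,0,0,0,0,0,0,0,0,0,0,0,0,0,0,0,0,0,0,0]' 0 50; python3 -c "
from h import *
cv2.imwrite('pics/s1.png',cv2.resize(imaging.grab_frame('side')[130:310,150:390],None,fx=3,fy=3))"
```

```text
time: 2.22
tool_pos: [0.4409, -0.0273, 0.1124]
tool_rot: [0.997, 0.079, 0.0, 0.0]
ft_force: [-0.7, 0.5, 0.2]
finger_gap: 0.0467
grip_force: 0.0
time: 2.98
tool_pos: [0.4409, -0.0261, 0.112]
tool_rot: [0.997, 0.08, 0.0, 0.0]
ft_force: [-1.0, -0.2, 6.2]
finger_gap: 0.0173
grip_force: 50.0
```

View pics/s1.png

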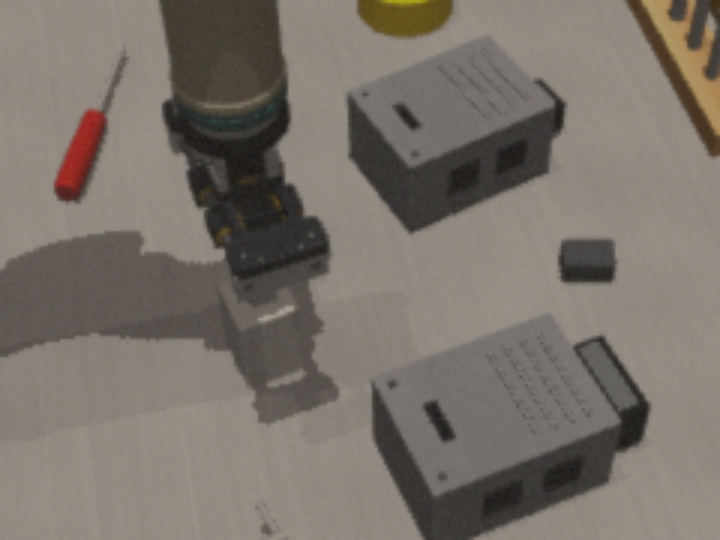

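The pin is gripped, with the gap at 17.3 mm and the grip at 50 N. Next I'll lift it and carry it over the large dock's slot.

```bash
python3 -m crank '[0,0,25,0,0,0,50,0,0,0,75,0,0,0,100,0,0,0,100,0]' ; python3 -m crank '[36,-49,0,0,72,-98,0,0,108,-148.5,0,0,108,-148.5,0,0,108,-148.5,0,0,108,-148.5,0,0]'
python3 - <<'E'
from h import *
a=imaging.grab_frame('side');b=imaging.grab_frame('top');print(bot.state()['tool_pos'],proj('side',[.5487,-.175,.11]),proj('top',[.5487,-.175,.11]))
cv2.imwrite('pics/s2raw.png',a)
cv2.imwrite('pics/s2.png',np.hstack([cv2.resize(a[225:300,265:340],None,fx=5,fy=5,interpolation=2),cv2.resize(b[160:235,305:380],None,fx=5,fy=5,interpolation=2)]))
E
```

```text
time: 3.65
tool_pos: [0.4415, -0.0262, 0.2126]
tool_rot: [0.997, 0.08, 0.002, 0.0]
ft_force: [-0.2, 0.0, -1.3]
finger_gap: 0.0174
grip_force: 50.0
time: 4.4
tool_pos: [0.5476, -0.1729, 0.2107]
tool_rot: [0.997, 0.081, -0.001, -0.001]
ft_force: [0.5, 0.3, -1.6]
finger_gap: 0.0173
grip_force: 50.0
[ 0.54806343 -0.17324947  0.21138331] [296.42955767 263.73102838] [345.58731017 197.52604457]
```

View pics/s2.png

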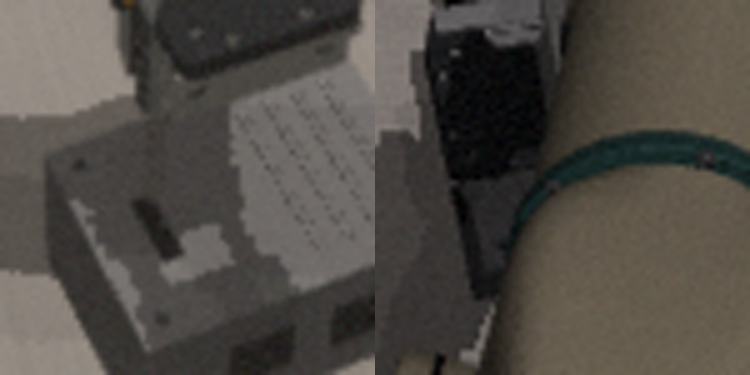

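The side view shows the shaft faintly, low contrast, at crop (155,115–185). The slot is at crop (157,228), directly below it. I'll stretch the contrast to find the tip.

Run:
```python
from h import *
acc=np.mean([imaging.grab_frame('side')[238:290,275:325].astype(float) for _ in range(6)],0).mean(2)
np.set_printoptions(linewidth=200)
print(np.round(acc[4:26,12:32]).astype(int))
a=np.clip((acc-30)/(90)*255,0,255).astype(np.uint8)
cv2.imwrite('pics/s3.png',cv2.resize(a,None,fx=11,fy=11,interpolation=0))
s=bot.state();print(s['tool_pos'],s['ft_force'])
T=s['tool_pos']
for dz in(.102,.09,.08): print(proj('side',T-[0.0005,0.,dz]))
```

```text
[[143 142 142 140 135 102  50  44  59  64  67  70  69  70  75  76  73  69  66  61]
 [142 144 141 137 132 106  56  43  59  64  66  70  69  72  75  73  62  54  49  60]
 [140 139 131 105  99  98  54  53  63  67  67  71  69  71  71  71  57  55  62  68]
 [103 101  99  93  89  77  47  43  61  66  68  74  71  72  72  70  70  67  70  70]
 [ 92  93  93  91  92  85  65  52  60  66  72  86  74  72  70  71  72  69  71  71]
 [ 91  93  93  92  91  89  88  91  67  65  73  91  79  72  71  71  71  68  68  69]
 [ 92  93  93  91  90  88  82  95  68  64  71  74  74  71  71  68  68  66  66  65]
 [ 92  91  91  83  77  71  68  69  59  60  62  61  66  67  66  66  66  66  66  65]
 [ 89  80  72  69  68  66  64  64  60  59  60  60  66  68  66  66  66  65  65  68]
 [ 71  71  66  66  66  65  65  62  60  60  60  61  65  66  66  65  66  66  66  66]
 [ 68  67  67  65  65  66  66  63  60  60  59  61  66  65  67  65  68  66  66  65]
 [ 67  68  66  67  66  65  66  63  60  60  60  63  66  66  66  67  65  66  68  64]
 [ 66  68  67  67  66  66  66  62  58  60  61  60  66  66  66  65  66  68  66  66]
 [ 67  67  68  67  65
[... 186 characters left out ...]
  61  62  66  67  66  66  67  66  66  67]
 [ 67  66  65  66  66  66  64  62  59  62  61  62  67  67  66  67  65  66  66  66]
 [ 68  66  66  66  65  66  66  62  60  61  61  62  66  66  67  66  66  65  66  67]
 [ 68  67  67  66  66  66  66  61  61  60  60  63  65  66  65  66  67  65  67  67]
 [ 67  66  66  65  66  66  65  62  61  61  60  65  65  66  67  66  65  66  66  66]
 [ 67  68  66  64  68  65  65  61  61  60  59  65  66  67  67  65  66  65  66  67]
 [ 68  68  68  66  64  64  62  57  59  61  61  64  66  64  67  66  66  66  68  66]]
[ 0.54850381 -0.17445419  0.21164871] [-0.14097701  0.61493064  0.12312462]
[296.04440514 263.6786487 ]
[296.15824994 260.5091526 ]
[296.25480962 257.82088296]
```

View pics/s3.png

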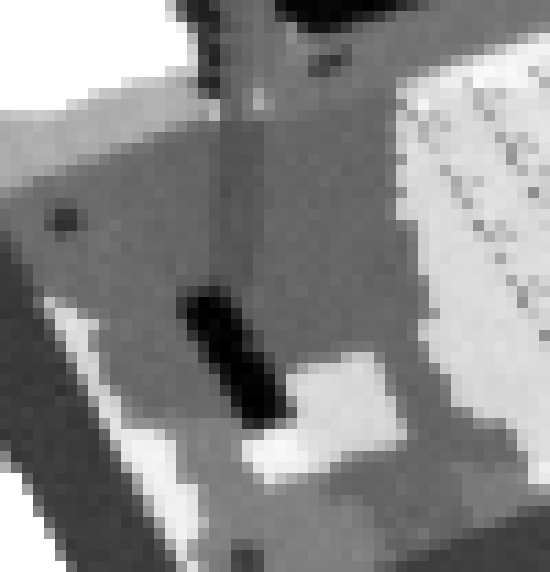

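The stretched view shows the shaft at column 296.0 with its tip near row 264, which matches the prediction of (296.0, 263.7). The slot lies below it. I'll start the descent.

```bash
python3 -m crank '[0.5,-0.5,-10,0,0.5,-0.5,-18,0,0.5,-0.5,-22,0,0.5,-0.5,-23,0,0.5,-0.5,-23,0]'; python3 -m crank '[0,0,-1,0,0,0,-2,0,0,0,-2,0]'; python3 -m crank '[0,0,-1,0,0,0,-2,0,0,0,-2,0]'
```

```text
time: 5.42
tool_pos: [0.5491, -0.1752, 0.1885]
tool_rot: [0.997, 0.08, 0.0, 0.0]
ft_force: [0.3, 0.3, -1.2]
finger_gap: 0.017
grip_force: 50.0
time: 5.8
tool_pos: [0.549, -0.1752, 0.1865]
tool_rot: [0.997, 0.08, 0.0, 0.0]
ft_force: [-0.1, 0.2, -1.5]
finger_gap: 0.0175
grip_force: 50.0
time: 6.18
tool_pos: [0.549, -0.1752, 0.1844]
tool_rot: [0.997, 0.08, -0.0, -0.0]
ft_force: [-0.3, 0.2, -0.9]
finger_gap: 0.0173
grip_force: 50.0
```

```bash
python3 -m crank '[0,0,-1,0,0,0,-2,0,0,0,-3,0,0,0,-3,0]'; python3 -m crank '[0,0,-2,0,0,0,-4,0,0,0,-5,0,0,0,-5,0]';  python3 -m crank '[0,0,-1,0,0,0,-1.5,0,0,0,-1.5,0]'
```

```text
time: 6.68
tool_pos: [0.549, -0.1752, 0.1814]
tool_rot: [0.997, 0.08, -0.0, -0.0]
ft_force: [-1.0, -0.2, -1.6]
finger_gap: 0.0172
grip_force: 50.0
time: 7.18
tool_pos: [0.549, -0.1752, 0.1764]
tool_rot: [0.997, 0.08, -0.0, -0.0]
ft_force: [0.3, 0.7, -0.8]
finger_gap: 0.017
grip_force: 50.0
time: 7.55
tool_pos: [0.549, -0.1752, 0.175]
tool_rot: [0.997, 0.08, 0.0, 0.0]
ft_force: [1.2, 0.4, -0.3]
finger_gap: 0.0172
grip_force: 50.0
```

```bash
python3 -m crank '[0,0,-0.5,0,0,0,-1,0,0,0,-1,0]'; python3 -m crank '[0,0,-0.5,0,0,0,-1,0,0,0,-1,0]'
```

```text
time: 7.92
tool_pos: [0.549, -0.1752, 0.174]
tool_rot: [0.997, 0.08, 0.0, 0.0]
ft_force: [-0.5, 0.4, -0.7]
finger_gap: 0.0174
grip_force: 50.0
time: 8.3
tool_pos: [0.5492, -0.1753, 0.1734]
tool_rot: [0.997, 0.08, 0.0, 0.0]
ft_force: [-1.4, 0.4, 5.2]
finger_gap: 0.0172
grip_force: 50.0
```

Ledge contact at z ≈ 0.1735. I'll lift off, shift 6 mm along the slot's +y, and probe again.

```bash
python3 -m crank '[0,0,2.5,0,-0.5,3,2.5,0,-1,6,2.5,0,-1,6,2.5,0]'; python3 -m crank '[0,0,-1,0,0,0,-1.5,0,0,0,-2,0,0,0,-2,0]'; python3 -m crank '[0,0,-0.5,0,0,0,-1,0,0,0,-1,0]'
```

```text
time: 8.8
tool_pos: [0.5479, -0.1686, 0.1753]
tool_rot: [0.997, 0.08, -0.0, -0.0]
ft_force: [-0.2, 0.3, -1.1]
finger_gap: 0.0165
grip_force: 50.0
time: 9.3
tool_pos: [0.548, -0.1692, 0.1734]
tool_rot: [0.997, 0.08, -0.0, -0.0]
ft_force: [-0.0, -0.4, -1.2]
finger_gap: 0.017
grip_force: 50.0
time: 9.68
tool_pos: [0.548, -0.1692, 0.1724]
tool_rot: [0.997, 0.08, -0.0, -0.0]
ft_force: [0.5, 0.4, -0.6]
finger_gap: 0.0173
grip_force: 50.0
```

At +6 mm there is no contact below ledge level, so this is the gap. I'll go on down to find the tab.

```bash
python3 -m crank '[0,0,-0.5,0,0,0,-1,0,0,0,-1.5,0,0,0,-1.5,0]'; python3 -m crank '[0,0,-0.5,0,0,0,-1,0,0,0,-1.5,0,0,0,-1.5,0]';python3 -m crank '[0,0,-0.5,0,0,0,-1,0,0,0,-1.5,0,0,0,-1.5,0]'
```

```text
time: 10.18
tool_pos: [0.5479, -0.1692, 0.1709]
tool_rot: [0.997, 0.08, -0.0, -0.0]
ft_force: [-0.4, -0.4, -1.2]
finger_gap: 0.0171
grip_force: 50.0
time: 10.68
tool_pos: [0.548, -0.1692, 0.1694]
tool_rot: [0.997, 0.08, -0.0, -0.0]
ft_force: [-0.3, -0.2, -1.1]
finger_gap: 0.0169
grip_force: 50.0
time: 11.18
tool_pos: [0.548, -0.1692, 0.1679]
tool_rot: [0.997, 0.08, -0.0, -0.0]
ft_force: [0.3, -0.2, -1.4]
finger_gap: 0.0174
grip_force: 50.0
```

```bash
for i in 1 2; do :; done; python3 -m crank '[0,0,-1,0,0,0,-2,0,0,0,-2,0]' | grep -E "pos|force"; python3 -m crank '[0,0,-1,0,0,0,-2,0,0,0,-2,0]'| grep -E "pos|force"
```

```text
tool_pos: [0.5479, -0.1692, 0.1659]
ft_force: [-0.6, -0.5, -2.0]
grip_force: 50.0
tool_pos: [0.5479, -0.1692, 0.1639]
ft_force: [0.7, 0.5, -0.9]
grip_force: 50.0
```

```bash
python3 -m crank '[0,0,-1,0,0,0,-2,0,0,0,-2,0]' | grep -E "pos|ft_force"; python3 -m crank '[0,0,-1,0,0,0,-2,0,0,0,-2,0]'| grep -E "pos|ft_force"; python3 -m crank '[0,0,-1,0,0,0,-2,0,0,0,-2,0]'| grep -E "pos|ft_force"
```

```text
tool_pos: [0.5479, -0.1692, 0.1619]
ft_force: [-0.2, -0.2, -0.8]
tool_pos: [0.548, -0.1692, 0.1599]
ft_force: [0.3, -0.4, -1.1]
tool_pos: [0.5481, -0.1692, 0.1582]
ft_force: [-0.6, 1.6, 1.4]
```

```bash
python3 -m crank '[0,0,-1,0,0,0,-2,0,0,0,-2,0]' | grep -E "pos|ft_force"; python3 -m crank '[0,0,-1,0,0,0,-2,0,0,0,-2,0]'| grep -E "pos|ft_force"; python3 -m crank '[0,0,-1,0,0,0,-1,0]'| grep -E "pos|ft_force"
```

```text
tool_pos: [0.5482, -0.1692, 0.1566]
ft_force: [-1.5, 0.8, 4.9]
tool_pos: [0.5482, -0.1692, 0.1547]
ft_force: [-1.5, 0.6, 6.3]
tool_pos: [0.5482, -0.1693, 0.1537]
ft_force: [-1.5, -0.3, 6.3]
```

```bash
python3 -m crank '[0,0,-0.5,0,0,0,-1,0,0,0,-1,0]' | grep -E "pos|ft_force"; python3 -m crank '[0,0,-0.5,0,0,0,-1,0,0,0,-1,0]'| grep -E "pos|ft_force"
python3 - <<'E'
from h import *
a=imaging.grab_frame('side').astype(int);b=cv2.imread('pics/s2raw.png').astype(int)
print((abs(a-b).sum(2)[235:290,345:400]>60).sum())
E
```

```text
tool_pos: [0.5482, -0.1692, 0.1527]
ft_force: [-1.7, 0.6, 6.7]
tool_pos: [0.5485, -0.1693, 0.1513]
ft_force: [0.3, -0.1, 3.1]
647
```

The force dropped and the pixels around the pack changed. I'll lift the pin out gently and confirm by picture.

```bash
python3 -m crank '[0,0,4,0,0,0,10,0,0,0,20,0,0,0,32,0,0,0,45,0,0,0,62,0,0,0,62,0,0,0,62,0]'
python3 - <<'E'
from h import *
a=imaging.grab_frame('side');cv2.imwrite('pics/s4.png',cv2.resize(a[130:310,200:440],None,fx=3,fy=3))
E
```

```text
time: 15.85
tool_pos: [0.5477, -0.1691, 0.2128]
tool_rot: [0.997, 0.08, -0.0, -0.0]
ft_force: [0.0, -0.2, -1.7]
finger_gap: 0.0172
grip_force: 50.0
```

View pics/s4.png

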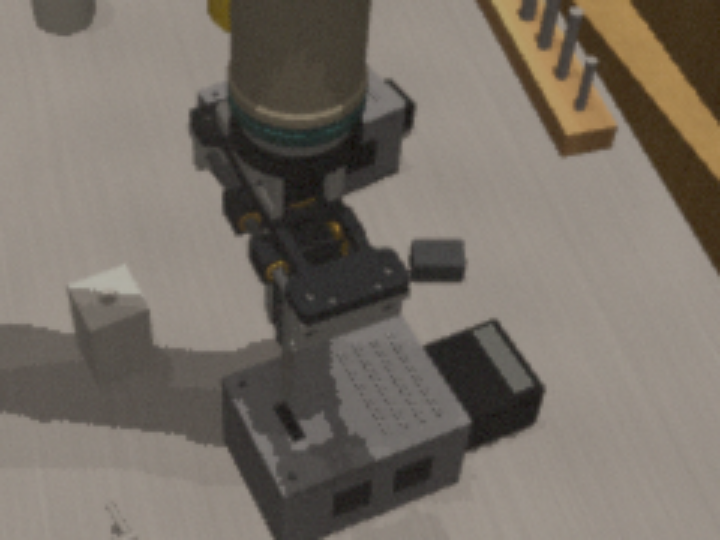

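The large pack is sprung out, at crop (485,380), and the small pack is unchanged behind the arm. The empty bore shows at crop (108,297). I'll take the pin back.

```bash
python3 -m crank '[-36,48,0,0,-72,96,0,0,-107,143,0,0,-107,143,0,0,-107,143,0,0,-107,143,0,0,-107,143,0,0]'; python3 -m crank '[0,0,-10,0,0,0,-20,0,0,0,-25,0,0,0,-25,0,0,0,-25,0]'
```

```text
time: 16.77
tool_pos: [0.4415, -0.0272, 0.2128]
tool_rot: [0.997, 0.079, 0.0, 0.0]
ft_force: [-1.0, -0.3, -1.8]
finger_gap: 0.0179
grip_force: 50.0
time: 17.4
tool_pos: [0.4412, -0.0262, 0.1881]
tool_rot: [0.997, 0.08, 0.0, 0.0]
ft_force: [-0.7, 0.2, -0.5]
finger_gap: 0.0174
grip_force: 50.0
```

```bash
python3 -m crank '[-0.5,-0.2,-2,0,-0.5,-0.2,-5,0,-0.5,-0.2,-7,0,-0.5,-0.2,-7,0]'|grep -E "pos|ft_f"; python3 -m crank '[0,0,-1.5,0,0,0,-3,0,0,0,-4,0,0,0,-4,0]'|grep -E "pos|ft_f"; python3 -m crank '[0,0,-2,0,0,0,-4,0,0,0,-6,0,0,0,-6,0]'|grep -E "pos|ft_f"
```

```text
tool_pos: [0.4404, -0.0264, 0.1808]
ft_force: [0.0, 0.2, -1.6]
tool_pos: [0.4405, -0.0264, 0.1769]
ft_force: [0.1, -0.2, -0.2]
tool_pos: [0.4404, -0.0264, 0.1708]
ft_force: [0.5, 0.6, -1.0]
```

Inside the bore, with no contact. Continuing down.

```bash
python3 -m crank '[0,0,-6,0,0,0,-12,0,0,0,-18,0,0,0,-24,0,0,0,-25,0,0,0,-25,0]'|grep -E "pos|ft_f"; python3 -m crank '[0,0,-6,0,0,0,-12,0,0,0,-18,0,0,0,-23,0,0,0,-26,0,0,0,-27,0,0,0,-28,0,0,0,-28,0]'|grep -E "pos|ft_f"
```

```text
tool_pos: [0.4405, -0.0264, 0.1459]
ft_force: [-0.5, 0.3, -1.4]
tool_pos: [0.4406, -0.0264, 0.118]
ft_force: [0.1, -0.1, -1.1]
```

```bash
python3 -m crank '[0,0,-1,0,0,0,-2,0,0,0,-3,0,0,0,-4,0,0,0,-4,0]'|grep -E "pos|ft_f"; python3 -m crank '[0,0,-0.5,0,0,0,-1,0,0,0,-1,0]'|grep -E "pos|ft_f"
```

```text
tool_pos: [0.4404, -0.0264, 0.1139]
ft_force: [0.6, 0.8, -1.4]
tool_pos: [0.4405, -0.0264, 0.1129]
ft_force: [0.5, 0.3, -1.3]
```

```bash
python3 -m crank '[0,0,-0.5,0,0,0,-1,0,0,0,-1,0]'|grep -E "pos|ft_f"; python3 -m crank '[0,0,-0.3,0,0,0,-0.5,0,0,0,-0.5,0]'|grep -E "pos|ft_f"
```

```text
tool_pos: [0.4405, -0.0264, 0.112]
ft_force: [-0.1, -0.2, -0.4]
tool_pos: [0.4405, -0.0264, 0.1119]
ft_force: [-2.3, 0.3, 6.6]
```

It is home on the block: contact at 0.112, the same height as at pickup. Releasing and backing off.

```bash
python3 -m crank '[0,0,0,0,0,0,0,0,0,0,0,0,0,0,0,0,0,0,0,0]' 0.5|grep -E "pos|_f|gap"; python3 -m crank '[0,0,20,0,0,0,50,0,0,0,90,0,0,0,130,0,0,40,150,0,-30,100,150,0,-30,150,150,0,-30,150,150,0,-30,150,150,0]'
python3 - <<'E'
from h import *
a=imaging.grab_frame('side');cv2.imwrite('pics/s5.png',cv2.resize(a[40:400,140:440],None,fx=1.6,fy=1.6))
for n in('top',):
    b=imaging.grab_frame(n);cv2.imwrite('pics/t5.png',b)
s=cv2.imread('pics/side0.png')
for im in(s,a): print(dark('side',im,226,208,246,234,90))
E
```

```text
tool_pos: [0.4405, -0.0264, 0.1114]
ft_force: [0.3, 0.1, -1.0]
finger_gap: 0.0469
grip_force: 0.0
time: 24.15
tool_pos: [0.4104, 0.1228, 0.2613]
tool_rot: [0.997, 0.08, -0.0, 0.0]
ft_force: [-0.3, 0.4, 0.5]
finger_gap: 0.0468
grip_force: 0.0
(np.float64(234.73123814684368), np.float64(222.50419940395557), array([  4,   5,  10,  19, 126], dtype=int32))
(np.float64(233.95452576873106), np.float64(220.43070593330447), array([  0,   0,  14,  24, 210], dtype=int32))
```

View pics/s5.png

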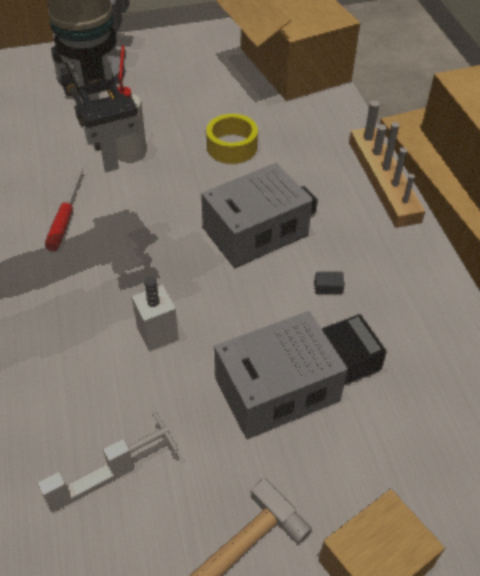

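The view shows the pin upright and home in its block at crop (152,292), and the large pack out at (360,345). The small pack is still latched at (308,200), the bystanders have not moved, and the arm is clear.

```bash
python3 -c "
from station import bot
print(bot.close_job())"
```

```text
the job is handed in; nothing more can be done
None
```

The large pack is released and sprung out, the pin is back fully home in its block, the small pack is still latched, and the job is handed in at about 24 s, with wrist-force readings peaking near 7 N.

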